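# Seat a cast disc in a centring jig

### The arm

A 6-joint arm with a two-finger parallel gripper is mounted at the origin on the work surface. World frame = base frame: x ahead of the robot, y to its left, z up, the work surface at z = 0. Lengths are in mm, angles in rad, forces in N, time in s.
With the tool pointing down it reaches from about 275 to 1000 mm from the base axis. Payload 8.4 kg.
Tool frame: the origin (TCP) lies between the finger pads; the fingertips stand r.tips_ahead ahead of it and the grasp point (between the pads) lies 6 mm ahead of it (r.tips_ahead is the distance from the TCP to the fingertips, in mm); z points along the fingers, y is the line along which they close (so a half turn about z gives the same grasp; the last joint's range is limited). The gripper opens to 85 mm and grips with 20 to 120 N. Pads are 22 mm wide; open, the fingers measure 114 mm over their backs; the gripper's body (76 mm by 85 mm) begins 54 mm behind the grasp point. The pads swing forward as they close: fully open they stand 13 mm farther back than shut.
Start: joints at [1.178, 0.353, 1.633, -0, 1.155, -0.002], TCP at [238.079, 577.881, 256.281] pointing down, gripper open.
Joint ranges: [-2.63, 2.63], [-0.92, 2.1], [0.06, 2.66], [-1.3, 4.44], [0, 2.69], [-3.02, 3.02]. Speed limits (rad/s): [2.22, 2.22, 2.79, 3.14, 3.14, 3.14].

### API

Orientations are given as [roll, pitch, yaw] about the fixed x, y, z axes, in that order (R = Rz(yaw) Ry(pitch) Rx(roll)).
In Python, from rig import r gives the robot as it stands.
- The arm moves only by the tool carry_out, never from a script. Its arguments are lists of equal length, an entry for each row: "delta_pos": the shift along the tool's x, y, z in m, a list of three; "rot": the turn, a rotation vector about the tool's x, y, z in degrees, a list of three. A call has 1 to 8 rows; each row is the pose to reach, as a shift and turn from the pose commanded when the call began, along the tool's axes at that moment; what a row does not reach only later rows make up. A row lasts 1/8 s, in which the tool goes at most 62.5 mm and 10.7 degrees, less where a joint would pass 70% of its speed; a pose out of reach is approached as far as the arm can. A call with a gripper value outside its range is refused whole. "claw" is the finger opening in m, from 0 to 0.0854, set as the call begins (left out, the last holds). The fingers move at their own pace and stop on an object; "grip_force" is the grip in N (left out, the last holds). Time passes only in rows, so rows that repeat a pose let the fingers close. It gives the time, the measured TCP pose, the force, the opening and the grip force at its end, in the units of the state.
- r.sense(): the state, without advancing time (a new reading comes with each control period).
- r.grab_frame(name): name is "scene" or "top" or "wrist"; returns the picture (480x640x3 uint8, blue, green, red); there is no depth.
- r.camera_info(name): a dict with "fx", "fy", "cx", "cy" (pixels), "pose" (4x4, takes a point from camera to world coordinates); the wrist camera has in their place "hand_eye" (4x4, takes a point from camera to tool coordinates, whose origin is the TCP and whose axes are the flange's). Camera axes: x right, y down, z forward; pixel columns grow to the right and rows downward; lengths in mm; the calibration is good to about 2 mm. A picture is of the moment at which its call begins: read the wrist's pose just before it. camera_info takes no time and is no camera call.
- r.sign_off(): hands the job in; it is judged then, once.
Trained networks look in the newest picture that a camera, given by its name, has taken for a name from the list of things; names that differ only in an ending like _2 or _b are one class to them, and where a whole thing is asked for, a point or a joint stands for the part that bears it (a point fixed in the world has none). Each returns a list of dicts, best first, with "p" (0 to 1); they miss things now and then, are a little off and sometimes report something else, mostly with a low value. They report only what shows in the picture. A call takes as long as a camera call.
- r.recognise(thing, camera): "box" ([left, top, right, bottom] in pixels, round what is visible of it).
- r.cut_out(thing, camera): "mask" (480x640 bool, what is visible of it) and "box" ([left, top, right, bottom] in pixels, round what is visible of it).
The state is a dict: "clock": time; "qpos": joint angles; "qvel": joint speeds; "joint_efforts": joint torques, N m; "eef_pos": TCP position; "tcp_rot": TCP orientation; "contact_force": force on the tool from outside, world axes, zero at the start; "wrist_torque": the same for the moment, N m; "opening": opening from 0.0 (shut) to 1.0 (fully open); "grasp_force": force on a finger pad.
Only numpy, scipy, OpenCV 4.12 (cv2) and the standard library are available. Lean on these libraries where they do the work, as an engineer would, in place of code of your own. Each camera call takes 0.05 s, during which the arm holds its last target. There are 200 camera calls.

### The job

Put the larger of the two grey cast discs flat on the plywood centring jig and push it into the V of the two wooden fences until it is fully home on both; press it there gently, with a push of about 10 N, for about a second before closing the gate (castings chip: never push with more than about 15 N). Then slide the wooden gate fully shut behind the disc, leave the disc seated and let go of everything; leave the small disc and the other things on the table alone.

Things in the scene. Friction and masses are not known exactly. Their poses are not given: they have to be found in the camera images.
- disc_center (a point): centre (half-way up) of the larger grey cast disc, a plain upright cylinder 56 mm in diameter and 32 mm high, 0.10 to 0.21 kg, smooth (friction about 0.35), standing flat on the table at the start; its z axis is the cylinder axis
- small_disc_center (a point): centre (half-way up) of the smaller grey cast disc, 40 mm in diameter and 32 mm high; a bystander
- jig_mark (a point): fixed mark on the top face of the jig's plywood base (12 mm above the table), on the V's centre line: a disc is home with its centre 0 to 14 mm beyond it (+x), see fence_slot. x points horizontally along the centre line into the V, y to its left, z up. The base, fixed to the table, reaches from x = -128 to +90 and y = -70 to +130 mm; the gate passes at x = -42.5 to -30.5. Set the disc down near x = -80, y = 0
- jig: the jig; same place and axes as jig_mark, but on the table top. On its base stand fence_left (+y) and fence_right (-y), a V whose faces run at 30 degrees to the centre line, 12 mm thick and 26 mm high above the base, mouth 97 mm wide, narrow end 18 mm. A disc that is home has its centre 28 mm beyond the plane of the mouth and touches both faces 14 mm further on
- fence_slot (a point): one end of the slot in the base, at x = +62, y = -45 mm from jig_mark. The fences are joined (the nest) and clamped rigidly through such slots anywhere from 0 to 14 mm along +x, differently each time; no pose gives it: feel for it. Fences and base are waxed (friction 0.25 and 0.2): a centred 10 N push puts 5 to 7 N on each fence; dragging the disc sideways loads one more, dragging it down or up wastes the push
- gate (a joint): how far the gate has slid: 0 m parked fully open, 0.070 m fully shut. It slides along the jig's -y direction with about 2 N of friction, no spring, and stays where it is left; it starts 0 to 12 mm from open. A disc that is home leaves it 2.5 to 16.5 mm of clearance
- gate_handle (a point): point to grip on the gate's dark upright round wooden handle post, 14 mm in diameter, which stands from 19 to 67 mm above the jig base (31 to 79 mm above the table); the point is 50 mm above the jig base, on the post's axis. In the jig_mark frame the post stands at x = -36.5 mm, y = +108 mm when open and +38 mm when shut. The gate bar below it is 12 mm wide, 70 mm long, from 60 mm ahead (-y) to 10 mm behind the post, its top 19 mm above the jig base

How it is judged:
By the outcome, as a careful person would: the job done as asked, in the order asked, and still so for the second after the job is handed in, with the robot touching nothing.
It also fails if it takes over 72 s, if anything falls off the work surface, if the arm or the gripper's body presses on something with over 40 N, if the wrist force passes 120 N, or if a joint passes its speed limit or range.

## Working session

There is one attempt and no reset: what is moved stays moved. The work goes in short steps, Python scripts to look and compute and a tool call to move; the robot and the scene stay as the last step left them, time stands still between calls to the robot, and variables do not carry over. Pictures are saved under pics/ and viewed, at most 10 in all, crops included, and the job is handed in when it is done.

Besides the shell and the picture viewer there is one more tool, called after "Request:" in YAML: its name, and indented under it one key for each argument. carry_out: Moves the arm, as the interface text tells. Its arguments: {"type":"object","properties":{"delta_pos":{"type":"array","items":{"type":"array","items":{"type":"number"}}},"rot":{"type":"array","items":{"type":"array","items":{"type":"number"}}},"claw":{"type":"number"},"grip_force":{"type":"number"}},"required":["delta_pos","rot"]}

```bash
ls; mkdir -p pics
python3 - <<'E'
from rig import r
import cv2
print(r.tips_ahead, r.sense())
for n in ("scene","top"):
    im=r.grab_frame(n); cv2.imwrite(f"pics/{n}0.png",im)
    c=r.camera_info(n); print(n,c)
    for t in ("disc_center","small_disc_center","jig","gate","gate_handle","jig_mark","fence_slot"):
        try: print(n,t,[(d["box"],round(d["p"],2)) for d in r.recognise(t,n)][:3])
        except Exception as e: print(t,e)
E
```

```text
pics
25.0 {'clock': 0.0, 'qpos': array([ 1.17762053e+00,  3.53644971e-01,  1.63415305e+00,  9.56579352e-06,
        1.15520951e+00, -2.41339930e-03]), 'qvel': array([-0.00085211, -0.00105026,  0.00022605, -0.00065697, -0.00049208,
        0.00078316]), 'joint_efforts': array([-3.48588183e-03, -6.05245399e+01, -3.42058825e+01, -4.24194559e-04,
        9.73952789e-03,  2.44919545e-05]), 'eef_pos': array([237.88920211, 577.46428726, 255.55555597]), 'tcp_rot': array([-3.14017781e+00, -1.21606926e-05,  2.75082638e+00]), 'contact_force': array([-0.30169098, -0.82032481,  0.25159638]), 'wrist_torque': array([-0.02193038,  0.00768202,  0.01247799]), 'grasp_force': 0.0, 'opening': 1.0017847267264632}
scene {'fx': 504.55630634046776, 'fy': 504.55630634046776, 'cx': 323.9793711344986, 'cy': 238.7892056424562, 'pose': array([[ 3.80238703e-01,  7.47114190e-01, -5.45196218e-01,
         1.10129334e+03],
       [ 9.24862003e-01, -3.11596187e-01,  2.18032319e-01,
        -2.35511963e+02],
       [-6.98602316e-03, -5.87135592e-01, -8.09458456e-01,
         8.43263165e+02],
       [ 0.00000000e+00,  0
[... 645 characters left out ...]
99e-01,
         4.34675815e+02],
       [-9.99785199e-01, -2.03750223e-02,  3.79667586e-03,
        -2.76094717e+01],
       [-1.14887911e-03, -1.28422093e-01, -9.91718935e-01,
         9.99801795e+02],
       [ 0.00000000e+00,  0.00000000e+00,  0.00000000e+00,
         1.00000000e+00]])}
top disc_center [([404.2, 264.7, 437.5, 294.8], 0.89)]
top small_disc_center [([422.8, 199.0, 448.8, 228.3], 0.69), ([189.7, 158.3, 310.0, 289.0], 0.55)]
top jig [([190.0, 156.8, 311.2, 290.5], 0.85)]
top gate [([192.2, 225.9, 238.5, 236.8], 0.94)]
top gate_handle [([192.7, 227.1, 241.7, 237.3], 0.81)]
top jig_mark [([189.5, 157.2, 311.5, 290.0], 0.86)]
top fence_slot [([187.3, 157.4, 315.1, 290.1], 0.58)]
```

Run:
```python
import cv2
im=cv2.imread("pics/top0.png"); cv2.imwrite("pics/top0c.png",cv2.resize(im[130:310,170:470],None,fx=2.66,fy=2.66,interpolation=cv2.INTER_CUBIC))
```

```text
(no output)
```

View pics/top0c.png

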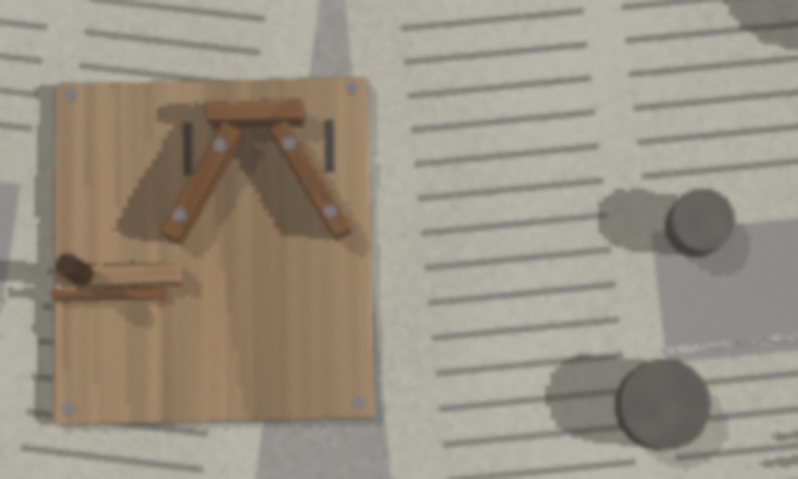

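View pics/scene0.png

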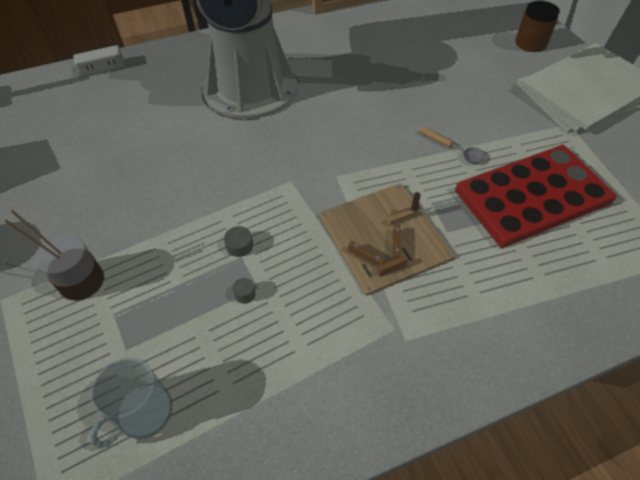

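The top crop shows the jig base with crop corners at about (55,86), (367,78), (374,416) and (55,424). The V opens down-image, so its axis points along world +x. The gate handle is at (72,268), the big disc at (662,403) and the small disc at (700,221). The scene view agrees.

```bash
cat > h.py <<'E'
from rig import r
import cv2, numpy as np
from scipy.optimize import least_squares
from scipy.spatial.transform import Rotation as R
def campose(n, s=None):
    c=r.camera_info(n)
    if "pose" in c: return c, c["pose"]
    s=s or r.sense()
    T=np.eye(4); T[:3,:3]=R.from_euler("xyz",s["tcp_rot"]).as_matrix(); T[:3,3]=s["eef_pos"]
    return c, T@c["hand_eye"]
def proj(P,c,T):
    p=(np.asarray(P,float)-T[:3,3])@T[:3,:3]
    return np.c_[c["fx"]*p[:,0]/p[:,2]+c["cx"], c["fy"]*p[:,1]/p[:,2]+c["cy"]]
def back(uv,z,c,T):
    uv=np.atleast_2d(uv); d=np.c_[(uv[:,0]-c["cx"])/c["fx"],(uv[:,1]-c["cy"])/c["fy"],np.ones(len(uv))]@T[:3,:3].T
    return T[:3,3]+d*((z-T[2,3])/d[:,2])[:,None]
def hull_area_centroid(pts):
    m=cv2.moments(cv2.convexHull(pts.astype(np.float32))); return np.array([m["m10"]/m["m00"],m["m01"]/m["m00"]])
def cyl(x,y,rad,z0,z1):
    a=np.linspace(0,2*np.pi,60); q=np.c_[x+rad*np.cos(a),y+rad*np.sin(a)]
    return np.vstack([np.c_[q,np.full(60,z)] for z in (z0,z1)])
def fit_cyl(mask,rad,z0,z1,c,T):
    "xy whose projected silhouette centroid equals the mask centroid"
    ys,xs=np.nonzero(mask); m=np.array([xs.mean(),ys.mean()])
    x0=back(m,(z0+z1)/2,c,T)[0,:2]
    return least_squares(lambda p:hull_area_centroid(proj(cyl(*p,rad,z0,z1),c,T))-m,x0,diff_step=1e-4).x
E
python3 - <<'E'
from h import *
for n in ("top","scene"):
    c,T=campose(n)
    for t,rad in (("disc_center",28),("small_disc_center",20)):
        d=r.cut_out(t,n)
        if d: print(n,t,round(d[0]["p"],2),fit_cyl(d[0]["mask"],rad,0,32,c,T).round(1),d[0]["mask"].sum(), "model area",cv2.contourArea(cv2.convexHull(proj(cyl(*fit_cyl(d[0]["mask"],rad,0,32,c,T),rad,0,32),c,T).astype(np.float32))))
    d=r.cut_out("gate_handle",n)
    if d: ys,xs=np.nonzero(d[0]["mask"]); print(n,"handle",d[0]["p"],d[0]["box"])
    d=r.cut_out("jig",n)
    if d:
        m=d[0]["mask"].astype(np.uint8); cn=max(cv2.findContours(m,0,2)[0],key=cv2.contourArea)
        pts=cv2.convexHull(cn)
        e=cv2.approxPolyDP(pts,6,True)[:,0]; print(n,"jig",e.tolist(), back(e,12,c,T)[:,:2].round(1).tolist())
# base fit from the corners read in the top crop
c,T=campose("top")
uv=np.array([[55,86],[367,78],[374,416],[55,424]])/2.66+[170,130]
W=back(uv,12,c,T)[:,:2]; L=np.array([[90,130],[90,-70],[-128,-70],[-128,130]])
def f(p): 
    C,S=np.cos(p[2]),np.sin(p[2]); return (L@np.array([[C,S],[-S,C]])+p[:2]-W).ravel()
s=least_squares(f,[W[:,0].mean(),W[:,1].mean(),0]); print("jig pose",s.x, s.fun.round(1))
uvh=np.array([72,268])/2.66+[170,130]; print("handle",back(uvh,68,c,T))
E
```

```text
top disc_center 0.84 [ 482.7 -175.3] 975 model area 1013.1060634357855
top small_disc_center 0.84 [ 597.4 -199.2] 514 model area 551.6040520893876
top handle 0.67 [192.7, 228.3, 241.2, 236.4]
top jig [[306, 159], [310, 286], [190, 289], [191, 163]] [[687.5, 15.1], [472.4, 3.0], [463.4, 201.3], [676.6, 210.4]]
scene disc_center 0.92 [ 482.1 -176. ] 773 model area 755.029000534676
scene small_disc_center 0.97 [ 596.4 -199.3] 487 model area 496.2701424458064
scene jig [[401, 183], [419, 194], [453, 256], [366, 295], [318, 213]] [[466.1, 203.4], [509.7, 224.5], [678.8, 208.4], [692.7, 11.7], [474.3, 2.3]]
jig pose [5.95200503e+02 7.71271203e+01 4.69567290e-02] [ 1.3  0.2  1.4 -0.3 -1.2 -0.8 -1.5  0.8]
handle [[553.55227295 181.78090755  68.        ]]
```

```bash
cat >> h.py <<'E'
JIG=np.array([595.2,77.1,0.047])
def jw(x,y):
    a=JIG[2]; return JIG[0]+x*np.cos(a)-y*np.sin(a), JIG[1]+x*np.sin(a)+y*np.cos(a)
def go(x,y,z,yaw=np.pi+JIG[2]):
    s=r.sense(); A=R.from_euler("xyz",s["tcp_rot"]); B=R.from_euler("xyz",[np.pi,0,yaw])
    print("t",round(s["clock"],2),"pos",s["eef_pos"].round(1),"F",s["contact_force"].round(1),"dpos mm",A.inv().apply(np.array([x,y,z])-s["eef_pos"]).round(2),"rot",(A.inv()*B).as_rotvec(degrees=True).round(2))
E
python3 -c "
from h import *
go(482.5,-175.6,180)"
```

```text
t 1.2 pos [238.1 577.9 256.3] F [-0.8 -0.6 -0.3] dpos mm [-512.99 -603.59   76.29] rot [  0.     0.   -25.08]
```

Request:
carry_out:
  delta_pos:
    - [-0.513,-0.6036,0.0763]
    - [-0.513,-0.6036,0.0763]
    - [-0.513,-0.6036,0.0763]
    - [-0.513,-0.6036,0.0763]
    - [-0.513,-0.6036,0.0763]
    - [-0.513,-0.6036,0.0763]
    - [-0.513,-0.6036,0.0763]
    - [-0.513,-0.6036,0.0763]
  rot:
    - [0,0,-25.1]
    - [0,0,-25.1]
    - [0,0,-25.1]
    - [0,0,-25.1]
    - [0,0,-25.1]
    - [0,0,-25.1]
    - [0,0,-25.1]
    - [0,0,-25.1]
  claw: 0.085
  grip_force: 40

```text
clock: 2.2
eef_pos: [392.2, 102.7, 208.6]
tcp_rot: [3.141, 0.001, -3.094]
contact_force: [0.8, 0.8, 0.3]
opening: 0.995
grasp_force: 0.0
```

```bash
python3 -c "
from h import *
go(482.5,-175.6,180)"
```

```text
t 2.2 pos [392.2 102.7 208.6] F [0.8 0.8 0.3] dpos mm [ -76.88 -282.26   28.66] rot [0.02 0.08 0.04]
```

Request:
carry_out:
  delta_pos:
    - [-0.0769,-0.2823,0.0287]
    - [-0.0769,-0.2823,0.0287]
    - [-0.0769,-0.2823,0.0287]
    - [-0.0769,-0.2823,0.0287]
    - [-0.0769,-0.2823,0.0287]
    - [-0.0769,-0.2823,0.0287]
    - [-0.0769,-0.2823,0.0287]
  rot:
    - [0,0,0]
    - [0,0,0]
    - [0,0,0]
    - [0,0,0]
    - [0,0,0]
    - [0,0,0]
    - [0,0,0]

```text
clock: 3.08
eef_pos: [481.3, -173.6, 179.4]
tcp_rot: [3.141, -0.001, -3.095]
contact_force: [-0.4, 0.3, -0.2]
opening: 0.995
grasp_force: 0.0
```

Run:
```python
from h import *
s=r.sense(); im=r.grab_frame("wrist"); cv2.imwrite("pics/w1.png",im)
c,T=campose("wrist",s)
for d in r.cut_out("disc_center","wrist")[:2]: print(d["p"],d["box"],fit_cyl(d["mask"],28,0,32,c,T))
go(482.5,-175.6,29)
```

```text
0.86 [286.6, 188.0, 354.3, 258.2] [ 483.61010769 -172.60853459]
t 3.17 pos [ 481.4 -172.9  179.7] F [0.1 0.3 0.5] dpos mm [ -1.02  -2.81 150.7 ] rot [ 0.02 -0.02  0.07]
```

View pics/w1.png

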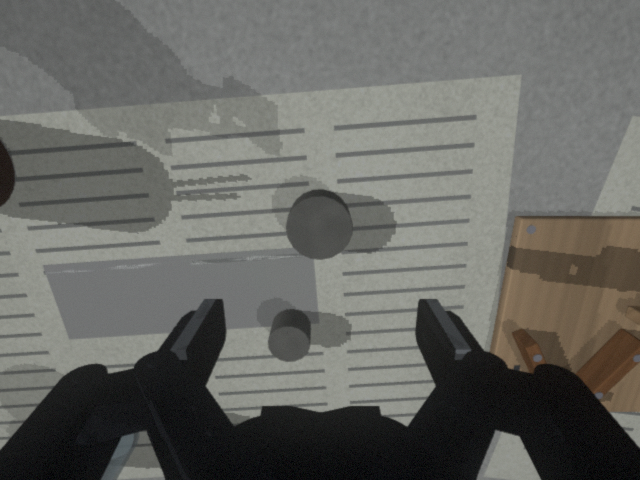

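The wrist view shows the big disc at (320,223) between the open fingers and the small disc clear at (290,335). The cameras agree on about (483,-174).

Request:
carry_out:
  delta_pos:
    - [-0.0016,-0.0012,0.06]
    - [-0.0016,-0.0012,0.11]
    - [-0.0016,-0.0012,0.14]
    - [-0.0016,-0.0012,0.1505]
    - [-0.0016,-0.0012,0.1505]
    - [-0.0016,-0.0012,0.1505]
  rot:
    - [0,0,0]
    - [0,0,0]
    - [0,0,0]
    - [0,0,0]
    - [0,0,0]
    - [0,0,0]

```text
clock: 3.92
eef_pos: [484.4, -175.1, 30.5]
tcp_rot: [-3.141, 0.002, -3.094]
contact_force: [-0.0, -0.4, 0.9]
opening: 0.997
grasp_force: 0.0
```

Request:
carry_out:
  delta_pos:
    - [0,0,0]
    - [0,0,0]
    - [0,0,0]
    - [0,0,0]
    - [0,0,0]
    - [0,0,0]
  rot:
    - [0,0,0]
    - [0,0,0]
    - [0,0,0]
    - [0,0,0]
    - [0,0,0]
    - [0,0,0]
  claw: 0.045
  grip_force: 30

```text
clock: 4.68
eef_pos: [484.0, -175.3, 30.1]
tcp_rot: [-3.141, 0.001, -3.094]
contact_force: [-1.1, 0.7, 6.5]
opening: 0.644
grasp_force: 30.3
```

Request:
carry_out:
  delta_pos:
    - [0,0,-0.02]
    - [0,0,-0.05]
    - [0,0,-0.07]
    - [0,0,-0.07]
  rot:
    - [0,0,0]
    - [0,0,0]
    - [0,0,0]
    - [0,0,0]

```text
clock: 5.18
eef_pos: [484.4, -175.4, 100.6]
tcp_rot: [-3.14, 0.003, -3.095]
contact_force: [-0.4, 0.1, -2.6]
opening: 0.643
grasp_force: 32.9
```

Run:
```python
from h import *
print(r.sense()["grasp_force"],r.sense()["opening"],jw(-80,0))
go(*jw(-80,0),100)
```

```text
32.93820798397064 0.6432397452154224 (np.float64(515.2883437355944), np.float64(73.34138415377804))
t 5.17 pos [ 484.4 -175.4  100.6] F [-0.4  0.1 -2.6] dpos mm [-42.57 247.05   0.42] rot [-0.07  0.17  0.  ]
```

Request:
carry_out:
  delta_pos:
    - [-0.0103,0.06,0]
    - [-0.0206,0.12,0]
    - [-0.031,0.18,0]
    - [-0.0395,0.23,0]
    - [-0.0426,0.247,0]
    - [-0.0426,0.247,0]
    - [-0.0426,0.247,0]
  rot:
    - [0,0,0]
    - [0,0,0]
    - [0,0,0]
    - [0,0,0]
    - [0,0,0]
    - [0,0,0]
    - [0,0,0]

```text
clock: 6.05
eef_pos: [513.8, 72.7, 98.6]
tcp_rot: [-3.141, -0.001, -3.095]
contact_force: [0.3, 0.2, -1.3]
opening: 0.648
grasp_force: 33.1
```

Run:
```python
from h import *
go(*jw(-80,0),45)
s=r.sense(); im=r.grab_frame("wrist"); cv2.imwrite("pics/w2.png",im)
c,T=campose("wrist",s)
# overlay the modelled jig (base top corners z=12, V axis, post at open) 
P=lambda L,z: np.array([[*jw(*l),z] for l in L])
for L,z,col in (([[90,130],[90,-70],[-128,-70],[-128,130]],12,(0,255,0)),([[-128,0],[90,0]],12,(255,255,0)),([[-28,48.5],[-28,-48.5]],38,(0,0,255)),([[-28+68.4,9],[-28,48.5]],38,(0,0,255)),([[-28+68.4,-9],[-28,-48.5]],38,(0,0,255))):
    cv2.polylines(im,[proj(P(L,z),c,T).astype(int)],False,col,1)
cv2.imwrite("pics/w2o.png",im)
```

```text
t 6.05 pos [513.8  72.7  98.6] F [ 0.3  0.2 -1.3] dpos mm [-1.56  0.62 53.64] rot [-0.02 -0.06 -0.02]
```

View pics/w2o.png

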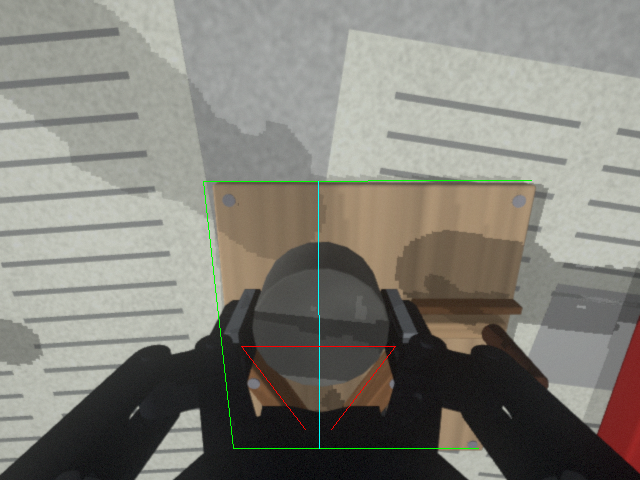

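The overlay puts the real base right edge about 7 px (4 mm) to the +y side of my model. The wrist camera showed a similar +3 mm bias on the disc, so I shift the jig's y by +1 mm. The disc is held level, with the base's far edge at row 183.

```bash
sed -i 's/595.2,77.1,0.047/595.2,78.1,0.047/' h.py
python3 - <<'E'
from h import *
go(*jw(-80,0),43.5)
E
```

```text
t 6.1 pos [513.9  72.5  98.8] F [ 0.1  0.4 -1.2] dpos mm [-1.5   1.77 55.29] rot [-0.02 -0.05 -0.05]
```

Request:
carry_out:
  delta_pos:
    - [-0.0015,0.0018,0.025]
    - [-0.0015,0.0018,0.045]
    - [-0.0015,0.0018,0.053]
    - [-0.0015,0.0018,0.0553]
    - [-0.0015,0.0018,0.0553]
  rot:
    - [0,0,0]
    - [0,0,0]
    - [0,0,0]
    - [0,0,0]
    - [0,0,0]

```text
clock: 6.72
eef_pos: [516.0, 75.3, 44.2]
tcp_rot: [3.142, 0.001, -3.095]
contact_force: [0.3, 0.8, -1.2]
opening: 0.644
grasp_force: 33.1
```

Request:
carry_out:
  delta_pos:
    - [0,0,0.0004]
    - [0,0,0.0008]
  rot:
    - [0,0,0]
    - [0,0,0]

```text
clock: 6.98
eef_pos: [516.0, 75.7, 43.5]
tcp_rot: [3.142, 0.001, -3.094]
contact_force: [0.3, 0.2, -2.4]
opening: 0.641
grasp_force: 33.1
```

Request:
carry_out:
  delta_pos:
    - [0,0,0.0005]
    - [0,0,0.001]
  rot:
    - [0,0,0]
    - [0,0,0]

```text
clock: 7.22
eef_pos: [515.8, 75.7, 42.1]
tcp_rot: [3.142, 0.0, -3.094]
contact_force: [-1.2, 1.6, 7.2]
opening: 0.64
grasp_force: 33.9
```

Request:
carry_out:
  delta_pos:
    - [0,0,0.0005]
    - [0,0,0.0005]
  rot:
    - [0,0,0]
    - [0,0,0]

```text
clock: 7.48
eef_pos: [515.9, 75.7, 42.1]
tcp_rot: [3.142, 0.0, -3.094]
contact_force: [-2.7, 0.2, 7.8]
opening: 0.646
grasp_force: 34.1
```

Request:
carry_out:
  delta_pos:
    - [0,0,-0.0005]
    - [0,0,-0.0005]
    - [0,0,-0.0005]
    - [0,0,-0.0005]
  rot:
    - [0,0,0]
    - [0,0,0]
    - [0,0,0]
    - [0,0,0]
  claw: 0.075

```text
clock: 7.98
eef_pos: [515.7, 75.6, 42.0]
tcp_rot: [-3.142, -0.0, -3.094]
contact_force: [-1.0, 1.2, -0.0]
opening: 0.873
grasp_force: 0.0
```

Request:
carry_out:
  delta_pos:
    - [0,0,-0.02]
    - [0,0,-0.05]
    - [0,0,-0.055]
    - [0,0,-0.055]
  rot:
    - [0,0,0]
    - [0,0,0]
    - [0,0,0]
    - [0,0,0]

```text
clock: 8.48
eef_pos: [515.7, 75.6, 97.0]
tcp_rot: [3.142, 0.0, -3.094]
contact_force: [-0.0, -0.5, -0.6]
opening: 0.877
grasp_force: 0.0
```

Request:
carry_out:
  delta_pos:
    - [0.03,0,0]
    - [0.05,0,0]
    - [0.05,0,0]
    - [0.05,0,0]
  rot:
    - [0,0,0]
    - [0,0,0]
    - [0,0,0]
    - [0,0,0]
  claw: 0.0

```text
clock: 8.98
eef_pos: [466.6, 73.3, 96.8]
tcp_rot: [3.142, 0.0, -3.094]
contact_force: [0.2, -0.1, -0.4]
opening: 0.022
grasp_force: 0.0
```

Run:
```python
from h import *
print(r.sense()["opening"])
for n in ("top","scene"):
    im=r.grab_frame(n); cv2.imwrite(f"pics/{n}3.png",im); c,T=campose(n)
    for d in r.cut_out("disc_center",n)[:2]: print(n,d["p"],d["box"],fit_cyl(d["mask"],28,12,44,c,T))
s=r.sense(); im=r.grab_frame("wrist"); c,T=campose("wrist",s)
cv2.imwrite("pics/w3.png",im)
for d in r.cut_out("disc_center","wrist")[:2]: print(d["p"],d["box"],fit_cyl(d["mask"],28,12,44,c,T))
go(*jw(-124,0),42)
```

```text
0.02246134432489977
scene 0.97 [341.3, 199.8, 374.9, 223.0] [514.51036117  74.16966636]
0.63 [277.4, 290.6, 368.5, 384.9] [502.5816232   77.84182861]
t 9.28 pos [466.2  73.3  97. ] F [-0.  -0.3  1.1] dpos mm [-5.07 -1.23 54.99] rot [0.   0.01 0.01]
```

View pics/w3.png

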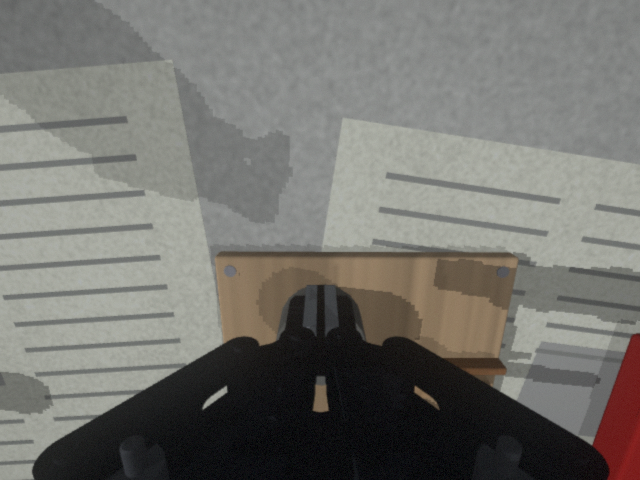

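The picture shows closed fingers at (320,320) just behind the disc, with the base's left edge at column 218 and right edge at column 517. I lower behind the disc next.

Request:
carry_out:
  delta_pos:
    - [0,0,0.02]
    - [0,0,0.04]
    - [0,0,0.053]
    - [0,0,0.055]
    - [0,0,0.055]
  rot:
    - [0,0,0]
    - [0,0,0]
    - [0,0,0]
    - [0,0,0]
    - [0,0,0]

```text
clock: 9.9
eef_pos: [466.0, 73.3, 42.3]
tcp_rot: [3.142, 0.0, -3.094]
contact_force: [0.5, -0.5, -0.1]
opening: -0.004
grasp_force: 0.0
```

Run:
```python
from h import *
s=r.sense(); print(s["eef_pos"],s["contact_force"],s["wrist_torque"])
# estimate of the nest offset: compare synthetic fence outline with top picture
im=cv2.imread("pics/top3.png"); c,T=campose("top")
big=cv2.resize(im[140:300,180:320],None,fx=4,fy=4,interpolation=cv2.INTER_CUBIC)
for off,col in ((0,(0,255,0)),(14,(0,0,255))):
  for sg in (1,-1):
    L=[[-28+off,sg*48.5],[-28+off+68.2,sg*9]]
    p=proj(np.array([[*jw(*l),38] for l in L]),c,T)
    cv2.polylines(big,[((p-[180,140])*4).astype(int)],False,col,1)
cv2.imwrite("pics/top3o.png",big)
```

```text
[466.0169974   73.28936626  42.25113229] [ 0.45367203 -0.51290919 -0.07195715] [-0.02293643  0.04998081 -0.03244679]
```

View pics/top3o.png

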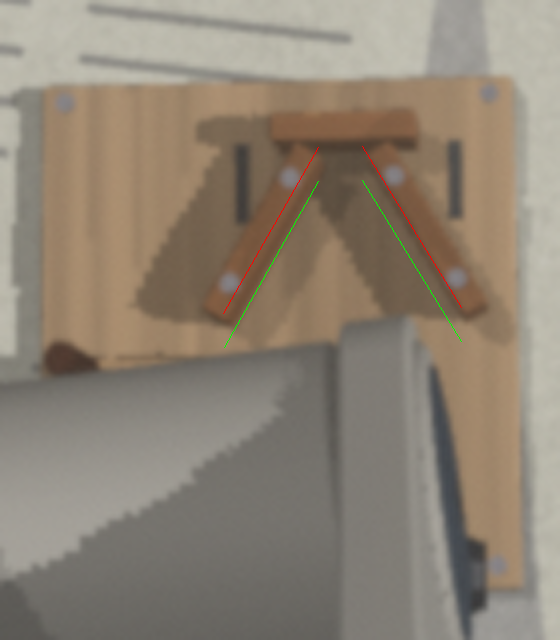

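The top crop shows the V faces lying close to the red +14 mm outline, so the nest sits about 12 to 14 mm out, with the axis within 1 mm of my model. Home should be near TCP jig x of -26, and I am at -129 now.

Request:
carry_out:
  delta_pos:
    - [-0.008,0,0]
    - [-0.018,-0.0003,0]
    - [-0.03,-0.0006,0]
    - [-0.042,-0.0006,0]
    - [-0.054,-0.0006,0]
    - [-0.065,-0.0006,0]
    - [-0.073,-0.0006,0]
    - [-0.078,-0.0006,0]
  rot:
    - [0,0,0]
    - [0,0,0]
    - [0,0,0]
    - [0,0,0]
    - [0,0,0]
    - [0,0,0]
    - [0,0,0]
    - [0,0,0]

```text
clock: 10.9
eef_pos: [544.1, 76.3, 42.0]
tcp_rot: [-3.142, -0.0, -3.094]
contact_force: [-0.2, -1.0, 0.1]
opening: -0.003
grasp_force: 0.2
```

Request:
carry_out:
  delta_pos:
    - [-0.002,0,0]
    - [-0.004,0,0]
    - [-0.006,0,0]
    - [-0.008,0,0]
    - [-0.01,0,0]
    - [-0.012,0,0]
  rot:
    - [0,0,0]
    - [0,0,0]
    - [0,0,0]
    - [0,0,0]
    - [0,0,0]
    - [0,0,0]

```text
clock: 11.65
eef_pos: [555.9, 76.9, 42.1]
tcp_rot: [3.142, 0.0, -3.094]
contact_force: [-0.8, -0.8, 0.6]
opening: 0.001
grasp_force: 0.2
```

Run:
```python
from h import *
go(*jw(-26,0),42)
c,T=campose("top")
im=r.grab_frame("top"); cv2.imwrite("pics/top4.png",im)
s=r.sense(); im=r.grab_frame("scene"); cv2.imwrite("pics/scene4.png",im); c,T=campose("scene")
for d in r.cut_out("disc_center","scene")[:2]: print(d["p"],d["box"],fit_cyl(d["mask"],28,12,44,c,T))
```

```text
t 11.65 pos [555.9  76.9  42.1] F [-0.8 -0.8  0.6] dpos mm [-13.36  -0.67   0.08] rot [0.   0.   0.02]
```

Request:
carry_out:
  delta_pos:
    - [-0.001,0,0]
    - [-0.002,0,0]
    - [-0.003,0,0]
    - [-0.004,0,0]
    - [-0.005,0,0]
    - [-0.006,0,0]
    - [-0.007,0,0]
    - [-0.008,0,0]
  rot:
    - [0,0,0]
    - [0,0,0]
    - [0,0,0]
    - [0,0,0]
    - [0,0,0]
    - [0,0,0]
    - [0,0,0]
    - [0,0,0]

```text
clock: 12.8
eef_pos: [563.8, 77.3, 42.0]
tcp_rot: [-3.142, -0.0, -3.094]
contact_force: [-0.9, 0.0, 0.9]
opening: 0.002
grasp_force: 0.2
```

Request:
carry_out:
  delta_pos:
    - [-0.0005,0,0]
    - [-0.001,0,0]
  rot:
    - [0,0,0]
    - [0,0,0]

```text
clock: 13.05
eef_pos: [564.7, 77.3, 42.0]
tcp_rot: [-3.142, -0.0, -3.094]
contact_force: [-0.7, -0.3, 0.5]
opening: 0.001
grasp_force: 0.2
```

Request:
carry_out:
  delta_pos:
    - [-0.0005,0,0]
    - [-0.001,0,0]
  rot:
    - [0,0,0]
    - [0,0,0]

```text
clock: 13.3
eef_pos: [565.7, 77.4, 42.1]
tcp_rot: [-3.142, 0.0, -3.094]
contact_force: [-1.1, -0.5, 0.1]
opening: 0.0
grasp_force: 0.2
```

Request:
carry_out:
  delta_pos:
    - [-0.0005,0,0]
    - [-0.001,0,0]
  rot:
    - [0,0,0]
    - [0,0,0]

```text
clock: 13.55
eef_pos: [566.7, 77.4, 42.0]
tcp_rot: [-3.142, -0.0, -3.094]
contact_force: [-0.3, -0.6, -0.0]
opening: -0.002
grasp_force: 0.2
```

Request:
carry_out:
  delta_pos:
    - [-0.0005,0,0]
    - [-0.001,0,0]
  rot:
    - [0,0,0]
    - [0,0,0]

```text
clock: 13.8
eef_pos: [567.3, 77.4, 42.0]
tcp_rot: [-3.142, -0.001, -3.094]
contact_force: [-3.0, -0.0, 1.4]
opening: 0.001
grasp_force: 1.3
```

Request:
carry_out:
  delta_pos:
    - [-0.0003,0,0]
    - [-0.0003,0,0]
  rot:
    - [0,0,0]
    - [0,0,0]

```text
clock: 14.05
eef_pos: [567.4, 77.4, 41.9]
tcp_rot: [-3.142, -0.001, -3.094]
contact_force: [-3.0, -0.3, 1.9]
opening: -0.003
grasp_force: 2.0
```

Request:
carry_out:
  delta_pos:
    - [-0.0003,0,0]
    - [-0.0004,0,0]
  rot:
    - [0,0,0]
    - [0,0,0]

```text
clock: 14.3
eef_pos: [567.5, 77.4, 41.9]
tcp_rot: [-3.141, -0.002, -3.094]
contact_force: [-5.9, 0.3, 3.6]
opening: 0.001
grasp_force: 3.0
```

Request:
carry_out:
  delta_pos:
    - [-0.0001,0,-0.0003]
    - [-0.0003,0,-0.0005]
  rot:
    - [0,0,0]
    - [0,0,0]

```text
clock: 14.55
eef_pos: [567.5, 77.4, 42.0]
tcp_rot: [-3.141, -0.002, -3.094]
contact_force: [-4.8, -0.3, -1.2]
opening: 0.001
grasp_force: 2.8
```

Request:
carry_out:
  delta_pos:
    - [-0.0003,0,0]
    - [-0.0005,0,0]
  rot:
    - [0,0,0]
    - [0,0,0]

```text
clock: 14.8
eef_pos: [567.5, 77.4, 41.9]
tcp_rot: [-3.141, -0.003, -3.094]
contact_force: [-6.8, 0.7, 1.2]
opening: 0.003
grasp_force: 3.7
```

Request:
carry_out:
  delta_pos:
    - [-0.0003,0,-0.0001]
    - [-0.0006,0,-0.0003]
  rot:
    - [0,0,0]
    - [0,0,0]

```text
clock: 15.05
eef_pos: [567.5, 77.4, 42.0]
tcp_rot: [-3.141, -0.005, -3.094]
contact_force: [-8.3, 0.3, 0.2]
opening: 0.003
grasp_force: 4.2
```

Request:
carry_out:
  delta_pos:
    - [-0.0003,0,-0.0001]
    - [-0.0005,0,-0.0001]
    - [-0.0005,0,-0.0001]
  rot:
    - [0,0,0]
    - [0,0,0]
    - [0,0,0]

```text
clock: 15.42
eef_pos: [567.6, 77.4, 42.0]
tcp_rot: [-3.141, -0.005, -3.094]
contact_force: [-10.1, 1.4, 1.4]
opening: -0.0
grasp_force: 4.7
```

Run:
```python
from h import *
for i in range(3):
    im=r.grab_frame("scene"); s=r.sense(); print(s["clock"],s["contact_force"].round(1),s["wrist_torque"].round(2))
cv2.imwrite("pics/scene5.png",cv2.resize(im[170:310,300:470],None,fx=4,fy=4,interpolation=cv2.INTER_CUBIC))
```

```text
15.475 [-9.9  0.8  1.2] [0.07 1.45 0.06]
15.525 [-9.   1.1  0.8] [0.08 1.43 0.02]
15.575 [-10.1   0.7   1.9] [ 0.09  1.44 -0.02]
```

View pics/scene5.png

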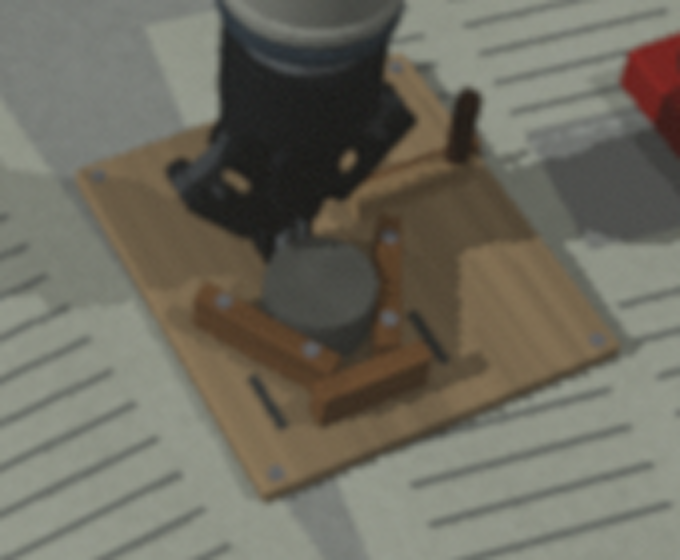

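The disc, at (322,290) in the crop, lies against both fences, and the measured push is about 10 N with little sideways force. I hold it there.

Request:
carry_out:
  delta_pos:
    - [0,0.0001,0]
    - [0,0.0001,0]
    - [0,0.0001,0]
    - [0,0.0001,0]
    - [0,0.0001,0]
    - [0,0.0001,0]
    - [0,0.0001,0]
    - [0,0.0001,0]
  rot:
    - [0,0,0]
    - [0,0,0]
    - [0,0,0]
    - [0,0,0]
    - [0,0,0]
    - [0,0,0]
    - [0,0,0]
    - [0,0,0]

```text
clock: 16.58
eef_pos: [567.6, 77.4, 42.0]
tcp_rot: [-3.141, -0.005, -3.094]
contact_force: [-9.9, -0.8, 1.7]
opening: -0.003
grasp_force: 4.7
```

Request:
carry_out:
  delta_pos:
    - [0,0,0]
    - [0,0,0]
    - [0,0,0]
  rot:
    - [0,0,0]
    - [0,0,0]
    - [0,0,0]

```text
clock: 16.95
eef_pos: [567.6, 77.4, 42.0]
tcp_rot: [-3.141, -0.006, -3.094]
contact_force: [-9.3, 0.3, 0.5]
opening: 0.002
grasp_force: 4.7
```

Request:
carry_out:
  delta_pos:
    - [0.0006,0,0]
    - [0.0012,0,0]
    - [0.002,0,0]
    - [0.004,0,0]
    - [0.01,0,0]
    - [0.02,0,0]
    - [0.02,0,0]
  rot:
    - [0,0,0]
    - [0,0,0]
    - [0,0,0]
    - [0,0,0]
    - [0,0,0]
    - [0,0,0]
    - [0,0,0]

```text
clock: 17.82
eef_pos: [549.4, 76.7, 43.0]
tcp_rot: [-3.142, -0.0, -3.094]
contact_force: [-0.5, -0.1, -0.2]
opening: -0.001
grasp_force: 0.0
```

Request:
carry_out:
  delta_pos:
    - [0,0,-0.03]
    - [0,0,-0.075]
    - [0,0,-0.09]
    - [0,0,-0.09]
  rot:
    - [0,0,0]
    - [0,0,0]
    - [0,0,0]
    - [0,0,0]

```text
clock: 18.32
eef_pos: [551.0, 76.8, 133.8]
tcp_rot: [3.141, 0.002, -3.094]
contact_force: [-0.2, 0.4, -0.4]
opening: -0.004
grasp_force: 0.0
```

Run:
```python
from h import *
im=r.grab_frame("scene"); c,T=campose("scene")
for d in r.cut_out("disc_center","scene")[:1]: print(d["p"],fit_cyl(d["mask"],28,12,44,c,T), jw(11.3,0))
d=r.cut_out("gate_handle","scene")[:1]
for d in d:
    ys,xs=np.nonzero(d["mask"]); print(d["box"],d["p"])
p=lambda y:proj(cyl(*jw(-36.5,y),7,31,79),c,T)
for y in (108,102,96): q=p(y); print(y,q.min(0).round(1),q.max(0).round(1))
go(*jw(-36.5,140),132)
```

```text
0.62 [602.7673453   82.49282872] (np.float64(606.4875214473474), np.float64(78.63090448827884))
[387.3, 193.1, 416.6, 221.6] 0.92
108 [410.  190.5] [420.2 211. ]
102 [407.5 191.5] [417.6 212. ]
96 [405.  192.5] [415. 213.]
t 18.48 pos [549.4  76.6 131.6] F [ 0.3  0.4 -0.3] dpos mm [ -9.33 139.32  -0.45] rot [-0.01 -0.12  0.02]
```

Request:
carry_out:
  delta_pos:
    - [-0.004,0.06,0]
    - [-0.0093,0.12,0]
    - [-0.0093,0.138,0]
    - [-0.0093,0.138,0.0]
    - [-0.0093,0.138,0.04]
    - [-0.0093,0.138,0.06]
    - [-0.0093,0.138,0.06]
  rot:
    - [0,0,0]
    - [0,0,0]
    - [0,0,0]
    - [0,0,0]
    - [0,0,0]
    - [0,0,0]
    - [0,0,0]

```text
clock: 19.35
eef_pos: [551.6, 212.9, 71.0]
tcp_rot: [-3.14, -0.004, -3.096]
contact_force: [-0.0, -0.9, 0.5]
opening: 0.002
grasp_force: 0.0
```

Run:
```python
from h import *
go(*jw(-36.5,60),70)
im=r.grab_frame("scene")
cv2.imwrite("pics/scene6.png",cv2.resize(im[150:310,300:480],None,fx=3.7,fy=3.7,interpolation=cv2.INTER_CUBIC))
```

```text
t 19.35 pos [551.6 212.9  71. ] F [-0.  -0.9  0.5] dpos mm [ -0.81 -76.66   1.13] rot [-0.1  -0.24 -0.05]
```

View pics/scene6.png

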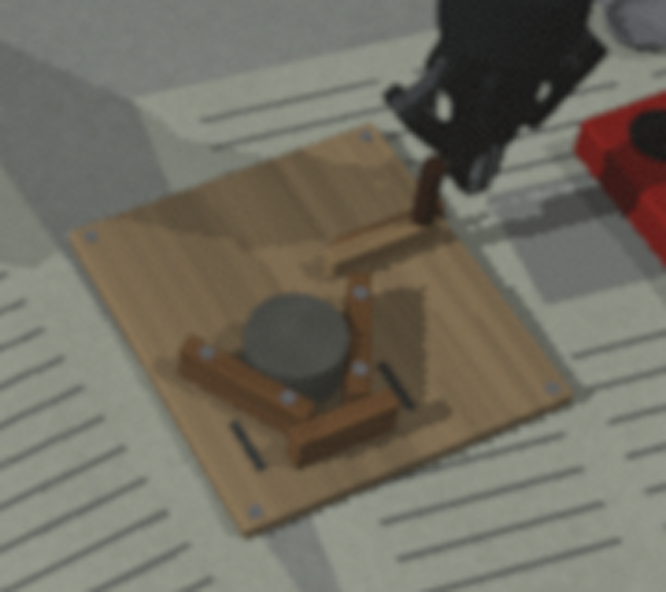

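The disc at (296,338) is still seated in the V. The closed fingers stand at (470,180), behind the gate post at (427,190) and clear of the tray.

Request:
carry_out:
  delta_pos:
    - [-0.0008,-0.006,0]
    - [-0.0008,-0.013,0]
    - [-0.0008,-0.021,0]
    - [-0.0008,-0.029,0]
    - [-0.0008,-0.037,0]
    - [-0.0008,-0.045,0]
    - [-0.0008,-0.053,0]
    - [-0.0008,-0.06,0]
  rot:
    - [0,0,0]
    - [0,0,0]
    - [0,0,0]
    - [0,0,0]
    - [0,0,0]
    - [0,0,0]
    - [0,0,0]
    - [0,0,0]

```text
clock: 20.4
eef_pos: [556.7, 154.6, 72.9]
tcp_rot: [-3.142, -0.0, -3.094]
contact_force: [1.2, 2.3, 1.6]
opening: -0.004
grasp_force: 1.2
```

Request:
carry_out:
  delta_pos:
    - [0,-0.002,0]
    - [0,-0.004,0]
    - [0,-0.006,0]
    - [0,-0.008,0]
    - [0,-0.0095,0]
    - [0,-0.011,0]
    - [0,-0.011,0]
  rot:
    - [0,0,0]
    - [0,0,0]
    - [0,0,0]
    - [0,0,0]
    - [0,0,0]
    - [0,0,0]
    - [0,0,0]

```text
clock: 21.28
eef_pos: [557.1, 144.0, 72.9]
tcp_rot: [-3.141, -0.0, -3.094]
contact_force: [1.0, 1.2, 1.1]
opening: -0.001
grasp_force: 0.5
```

Request:
carry_out:
  delta_pos:
    - [0,-0.001,0]
    - [0,-0.002,0]
    - [0,-0.003,0]
    - [0,-0.004,0]
    - [0,-0.005,0]
    - [0,-0.006,0]
  rot:
    - [0,0,0]
    - [0,0,0]
    - [0,0,0]
    - [0,0,0]
    - [0,0,0]
    - [0,0,0]

```text
clock: 22.02
eef_pos: [557.4, 138.1, 72.9]
tcp_rot: [-3.142, -0.0, -3.094]
contact_force: [-1.2, 1.7, 0.6]
opening: 0.002
grasp_force: 1.0
```

Request:
carry_out:
  delta_pos:
    - [0,-0.0005,0]
    - [0,-0.001,0]
    - [0,-0.0015,0]
  rot:
    - [0,0,0]
    - [0,0,0]
    - [0,0,0]

```text
clock: 22.4
eef_pos: [557.6, 136.6, 72.9]
tcp_rot: [3.142, -0.0, -3.094]
contact_force: [-1.6, 2.4, 0.6]
opening: 0.003
grasp_force: 1.0
```

Request:
carry_out:
  delta_pos:
    - [0,-0.0005,0]
    - [0,-0.001,0]
    - [0,-0.0015,0]
  rot:
    - [0,0,0]
    - [0,0,0]
    - [0,0,0]

```text
clock: 22.78
eef_pos: [557.6, 135.9, 73.0]
tcp_rot: [3.14, -0.0, -3.095]
contact_force: [-1.8, 8.8, 0.6]
opening: 0.001
grasp_force: 4.7
```

Run:
```python
from h import *
im=r.grab_frame("scene"); c,T=campose("scene")
for d in r.recognise("gate_handle","scene")[:1]: print(d["box"],d["p"])
for y in (50,44,38): q=proj(cyl(*jw(-36.5,y),7,31,79),c,T); print(y,q.min(0).round(1),q.max(0).round(1))
go(*jw(-36.5,59),70)
```

```text
[358.8, 208.6, 386.7, 234.8] 0.95
50 [385.6 200. ] [394.9 220.5]
44 [383. 201.] [392.3 221.5]
38 [380.4 202. ] [389.6 222.5]
t 22.88 pos [557.6 136.   73. ] F [-1.7  7.9 -0.7] dpos mm [ 1.67 -0.56  2.96] rot [ 0.07  0.   -0.01]
```

Request:
carry_out:
  delta_pos:
    - [0,-0.0005,0]
    - [0,-0.0008,0]
    - [0,-0.0008,0]
  rot:
    - [0,0,0]
    - [0,0,0]
    - [0,0,0]

```text
clock: 23.25
eef_pos: [557.6, 135.7, 73.0]
tcp_rot: [3.14, 0.0, -3.095]
contact_force: [-1.8, 12.0, 0.5]
opening: -0.0
grasp_force: 5.9
```

The gate is on its hard stop: the force rises while the position holds. I back off and lift.

Request:
carry_out:
  delta_pos:
    - [0,0.001,0]
    - [0,0.002,0]
    - [0,0.006,0]
    - [0,0.02,0]
    - [0,0.02,0]
  rot:
    - [0,0,0]
    - [0,0,0]
    - [0,0,0]
    - [0,0,0]
    - [0,0,0]

```text
clock: 23.88
eef_pos: [556.9, 155.3, 73.0]
tcp_rot: [3.142, 0.0, -3.093]
contact_force: [-0.2, -0.5, 0.0]
opening: 0.003
grasp_force: 0.0
```

Request:
carry_out:
  delta_pos:
    - [0,0,-0.04]
    - [0.02,0.04,-0.1]
    - [0.08,0.1,-0.13]
    - [0.14,0.16,-0.13]
    - [0.16,0.2,-0.13]
    - [0.16,0.2,-0.13]
    - [0.16,0.2,-0.13]
  rot:
    - [0,0,0]
    - [0,0,0]
    - [0,0,0]
    - [0,0,0]
    - [0,0,0]
    - [0,0,0]
    - [0,0,0]

```text
clock: 24.75
eef_pos: [386.0, 348.3, 203.3]
tcp_rot: [3.141, 0.0, -3.091]
contact_force: [0.3, 0.7, -0.4]
opening: 0.002
grasp_force: 0.0
```

Run:
```python
from h import *
a=r.grab_frame("top"); b=r.grab_frame("scene")
A=cv2.resize(a[140:300,180:320],(400,457),interpolation=cv2.INTER_CUBIC); B=cv2.resize(b[170:310,300:423],(400,457),interpolation=cv2.INTER_CUBIC)
cv2.imwrite("pics/end.png",np.hstack([A,B]))
for n in ("top","scene"):
    c,T=campose(n)
    for d in r.cut_out("disc_center",n)[:1]: print(n,d["p"],fit_cyl(d["mask"],28,12,44,c,T),jw(11.3,0))
    for d in r.recognise("gate_handle",n)[:1]: print(d)
s=r.sense(); print(s["clock"],s["eef_pos"],s["contact_force"])
```

```text
top 0.59 [606.25029551  78.22864736] (np.float64(606.4875214473474), np.float64(78.63090448827884))
{'box': [236.2, 225.7, 282.3, 234.5], 'p': 0.82}
scene 0.72 [603.2698942   81.82719203] (np.float64(606.4875214473474), np.float64(78.63090448827884))
{'box': [358.1, 204.9, 387.4, 237.4], 'p': 0.65}
25.05 [388.12289918 345.7084071  202.76497641] [ 0.43344037 -0.36072282 -0.69169263]
```

View pics/end.png

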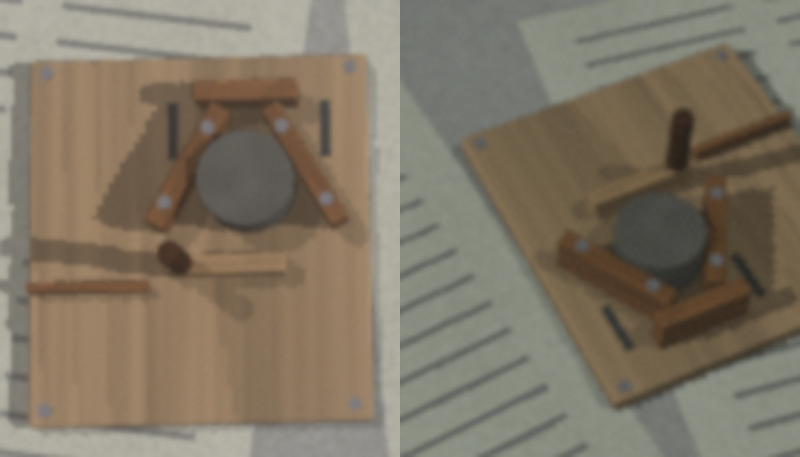

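The final picture shows the disc at (245,178) against both fences. The gate post is at (174,257) with the bar closed behind the disc, and the robot is clear.

```bash
python3 -c "
from rig import r
print(r.sign_off())"
```

```text
the job is handed in; nothing more can be done
None
```

The larger disc sits home in the V, pressed at about 10 N for over a second; the gate is shut to its stop behind it, the arm is clear of everything, and the job was handed in at about 25 s.

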